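# Load the three utensils into the bays of the steel caddy

### The job

Load the steel utensil caddy: first the tasting spoon, then the slotted turner, last the tongs, one to a bay (whichever you like), working end down and the handle leaning out over the rim. Each bay has a soft sprung floor at a height of its own: lower each utensil gently until you feel its end just rest on the floor, and only then let go; never push a floor down by as much as a centimetre. Leave the ramekin, the garlic and the pepper shaker where they are.

Things in the scene. Friction and masses are not known exactly. Their poses are not given: they have to be found in the camera images.
- caddy: open steel utensil caddy, fixed to the table, 196 (its x) x 156 (its y) x 124 mm high; origin: centre of its underside on the table, z up. Three bays side by side along its x, each 60 mm wide (x) and 148 mm long (y) inside; walls and two dividers 4 mm thick, all 124 mm high. Each bay has a flat sprung floor, 18 to 40 mm above the table, height unknown and different every time.
- floor0 (a joint): how far the sprung floor of the bay at x = -64 mm is pushed down (m): 0 at rest, stop at 0.013; 0.4 N per mm. Says nothing of the floor's height.
- floor1 (a joint): the same for the middle bay's floor
- floor2 (a joint): the same for the floor of the bay at x = +64 mm
- bay0 (a point): centre of the mouth of one outer bay: (-64, 0, 124) mm in the caddy's frame
- bay1 (a point): centre of the mouth of the middle bay: (0, 0, 124) mm in the caddy's frame
- bay2 (a point): centre of the mouth of the other outer bay: (64, 0, 124) mm in the caddy's frame
- spoon: steel tasting spoon, 211 mm long along its x, lying bowl at -x, handle at +x. Origin on the table under its middle. Bowl 42 mm wide, 9 mm high, from x = -106 to -45 mm; handle 14 mm wide (y), z = 4 to 14 mm, from x = -45 to +106 mm. 45 g or so.
- spoon_head (a point): tip of the spoon's bowl, its working end: (-104, 0, 4) mm in the spoon's frame
- spoon_end (a point): end of the spoon's handle: (104, 0, 9) mm in the spoon's frame
- turner: slotted steel turner with a black handle, 210 mm long along its x, lying blade at +x, handle at -x. Origin on the table under its middle. Blade 46 mm wide, 3 mm thick, x = 30 to 105 mm; handle 20 mm wide (y), 14 mm high (z = 0 to 14), x = -105 to -5 mm. About 110 g, centre of mass near x = +10 mm.
- turner_head (a point): middle of the turner blade's front edge, its working end: (103, 0, 1.5) mm in the turner's frame
- turner_end (a point): end of the turner's handle: (-103, 0, 7) mm in the turner's frame
- tongs: steel kitchen tongs, rigid (they do not spring), 256 mm long along their x, lying flat; tips (working end) at +x, joined end (handle end) at -x. Origin on the table under their middle. 36 mm wide over both arms (y), 22 mm high (z = 0 to 22); near the joined end, x = -115 to -60 mm, they can be taken across both arms. About 120 g.
- tongs_head (a point): between the tips of the tongs, their working end: (126, 0, 11) mm in the tongs' frame
- tongs_end (a point): joined end of the tongs: (-124, 0, 11) mm in the tongs' frame
- ramekin: white steel-rimmed ramekin, 81 mm across, 42 mm high, a bystander; origin at the centre of its underside
- garlic: garlic bulb, 53 mm, a bystander; origin at its underside
- shaker: pepper shaker, 44 mm across, 90 mm high, a bystander; origin at the centre of its underside

How it is judged (in metres and radians):
On the way, in this order (a step that is already met when the one before it is completed fails the run):
1. the tasting spoon, still held in the fingers, has its working end down in a bay and resting on that bay's floor (floor pushed down by more than 0.6 mm) (x of spoon_head in the frame of caddy between -0.096 and 0.096 m and y of spoon_head in the frame of caddy between -0.076 and 0.076 m and z of spoon_head in the frame of caddy between 0 and 0.065 m and contact force between the fingers and spoon above 1 N and ((x of spoon_head in the frame of caddy between -0.096 and -0.032 m and value of joint floor0 above 0.0006 m) or (x of spoon_head in the frame of caddy between -0.032 and 0.032 m and value of joint floor1 above 0.0006 m) or (x of spoon_head in the frame of caddy between 0.032 and 0.096 m and value of joint floor2 above 0.0006 m))), for 0.1 s.
2. the turner, still held in the fingers, has its working end down in a bay and resting on that bay's floor (floor pushed down by more than 0.6 mm) (x of turner_head in the frame of caddy between -0.096 and 0.096 m and y of turner_head in the frame of caddy between -0.076 and 0.076 m and z of turner_head in the frame of caddy between 0 and 0.065 m and contact force between the fingers and turner above 1 N and ((x of turner_head in the frame of caddy between -0.096 and -0.032 m and value of joint floor0 above 0.0006 m) or (x of turner_head in the frame of caddy between -0.032 and 0.032 m and value of joint floor1 above 0.0006 m) or (x of turner_head in the frame of caddy between 0.032 and 0.096 m and value of joint floor2 above 0.0006 m))), for 0.1 s.
3. the tongs, still held in the fingers, has its working end down in a bay and resting on that bay's floor (floor pushed down by more than 0.6 mm) (x of tongs_head in the frame of caddy between -0.096 and 0.096 m and y of tongs_head in the frame of caddy between -0.076 and 0.076 m and z of tongs_head in the frame of caddy between 0 and 0.065 m and contact force between the fingers and tongs above 1 N and ((x of tongs_head in the frame of caddy between -0.096 and -0.032 m and value of joint floor0 above 0.0006 m) or (x of tongs_head in the frame of caddy between -0.032 and 0.032 m and value of joint floor1 above 0.0006 m) or (x of tongs_head in the frame of caddy between 0.032 and 0.096 m and value of joint floor2 above 0.0006 m))), for 0.1 s.
At the end, for the whole second after the job is handed in: Each of the three bays holds one utensil, at rest against the caddy: working end inside the caddy and less than 65 mm above the table, handle end more than 128 mm above the table (x of spoon_head in the frame of caddy between -0.096 and 0.096 m and y of spoon_head in the frame of caddy between -0.076 and 0.076 m and z of spoon_head in the frame of caddy between 0 and 0.065 m and height (world z) of each of spoon_end, turner_end, tongs_end above 0.128 m and linear speed of each of spoon, turner, tongs below 0.03 m/s and contact force between each of spoon, turner, tongs and caddy above 0.05 N and x of turner_head in the frame of caddy between -0.096 and 0.096 m and y of turner_head in the frame of caddy between -0.076 and 0.076 m and z of turner_head in the frame of caddy between 0 and 0.065 m and x of tongs_head in the frame of caddy between -0.096 and 0.096 m and y of tongs_head in the frame of caddy between -0.076 and 0.076 m and z of tongs_head in the frame of caddy between 0 and 0.065 m and (x of spoon_head in the frame of caddy between -0.096 and -0.032 m or x of turner_head in the frame of caddy between -0.096 and -0.032 m or x of tongs_head in the frame of caddy between -0.096 and -0.032 m) and (x of spoon_head in the frame of caddy between -0.032 and 0.032 m or x of turner_head in the frame of caddy between -0.032 and 0.032 m or x of tongs_head in the frame of caddy between -0.032 and 0.032 m) and (x of spoon_head in the frame of caddy between 0.032 and 0.096 m or x of turner_head in the frame of caddy between 0.032 and 0.096 m or x of tongs_head in the frame of caddy between 0.032 and 0.096 m)); the robot touches nothing.
It fails at once if the ramekin, the garlic or the pepper shaker is moved more than 30 mm (distance of any of ramekin, garlic, shaker from where it was at the start of the episode above 0.03 m).
It fails at once if a bay's floor is pushed down by more than 10 mm (value of joint any of floor0, floor1, floor2 above 0.01 m).
It also fails if it takes over 72 s, if anything falls off the work surface, if the arm or the gripper's body presses on something with over 40 N, if the wrist force passes 120 N, or if a joint passes its speed limit or range.

### The arm

A 6-joint arm with a two-finger parallel gripper is mounted at the origin on a cart in front of the work surface, level with it; the furniture and walls round the work are solid. World frame = base frame: x ahead of the robot, y to its left, z up, the work surface at z = 0. Lengths are in mm, angles in rad, forces in N, time in s.
With the tool pointing down it reaches from about 375 to 900 mm from the base axis. Payload 3.1 kg.
Tool frame: the origin (TCP) lies at the very end of the fingers, on their centre line; the grasp point (between the pads) lies 19 mm behind it (grasp_offset is the distance from the TCP to the grasp point, in mm); z points along the fingers, y is the line along which they close (so a half turn about z gives the same grasp; the last joint's range is limited). The gripper opens to 87 mm and grips with 3 to 60 N. Pads are 19 mm wide; open, the fingers measure 117 mm over their backs; the gripper's body (75 mm by 190 mm) begins 51 mm behind the grasp point.
Start: joints at [-1.306, 0.527, 1.433, -0, 1.181, -0.178], TCP at [268.378, -564.42, 222.548] pointing down, gripper open.
Joint ranges: [-3.08, 3.08], [-0.75, 2.2], [0.22, 2.44], [-1.43, 4.57], [0, 2.65], [-2.85, 2.85]. Speed limits (rad/s): [2.79, 2.79, 3.14, 3.14, 3.14, 3.14].

### API

Orientations are given as a rotation vector (axis times angle).
In Python, from station import move_ptp, line_to, move_joints, gripper_to, sleep, inverse_kinematics, camera, calibration, IKError, sign_off, get_clock, get_joint_positions, get_dq, get_joint_efforts, get_eef_pos, get_ee_rot, get_wrist_force, get_wrist_torque, get_gripper_width, get_grip_force, grasp_offset gives the robot as it stands. Calls block until the motion is done:
- move_ptp(position, orientation): joint-space move of the TCP to a pose.
- line_to(position, ori=None, rate=150): straight line of the TCP; ori=None keeps the orientation; rate is the mean speed in mm/s.
- move_joints(angles): joint-space move.
- gripper_to(opening, squeeze=None): finger opening in mm; squeeze is the grip in N (None keeps the last); returns when the fingers have stopped.
- sleep(seconds).
- inverse_kinematics(position, orientation): joint angles nearest the present ones, or None.
- camera(name): name is "scene" or "side" or "wrist"; returns the picture (420x560x3 uint8, blue, green, red); there is no depth.
- calibration(name): a dict with "K" (3x3 intrinsics, pixels), "pose" (4x4, takes a point from camera to world coordinates); the wrist camera has in their place "hand_eye" (4x4, takes a point from camera to tool coordinates, whose origin is the TCP and whose axes are the flange's). Camera axes: x right, y up, looking along -z (the intrinsics and any distortion apply to the point x, -y, -z); pixel columns grow to the right and rows downward; lengths in mm; the calibration is good to about 2 mm. A picture is of the moment at which its call begins: read the wrist's pose just before it. calibration takes no time and is no camera call.
A pose or a line that the arm cannot do raises IKError and nothing moves.
- sign_off(): hands the job in; it is judged then, once.
Readings, each from a call of its own:
- get_clock(): time.
- get_joint_positions(): joint angles.
- get_dq(): joint speeds.
- get_joint_efforts(): joint torques, N m.
- get_eef_pos(): TCP position.
- get_ee_rot(): TCP orientation.
- get_wrist_force(): force on the tool from outside, world axes, zero at the start.
- get_wrist_torque(): the same for the moment, N m.
- get_gripper_width(): finger opening in mm.
- get_grip_force(): force on a finger pad.
Only numpy, scipy, OpenCV 4.12 (cv2) and the standard library are available. Lean on these libraries where they do the work, as an engineer would, in place of code of your own. Each camera call takes 0.05 s, during which the arm holds its last target. There are 200 camera calls.

## Working session

There is one attempt and no reset: what is moved stays moved. The work goes in short steps, each a Python script; the robot and the scene stay as the last script left them, time stands still between calls to the robot, and variables do not carry over. Pictures are saved under pics/ and viewed, at most 12 in all, crops included, and the job is handed in when it is done.

```bash
ls; mkdir -p pics; python3 - <<'E'
from station import *
import cv2,numpy as np
np.set_printoptions(precision=4,suppress=True)
for n in("scene","side"):
    c=calibration(n);print(n,c)
    cv2.imwrite(f"pics/{n}0.png",camera(n))
print(calibration("wrist"),get_clock(),get_eef_pos(),get_ee_rot(),get_gripper_width(),grasp_offset)
cv2.imwrite("pics/w0.png",camera("wrist"))
E
```

```text
pics
scene {'K': array([[473.7969,   0.    , 281.5913],
       [  0.    , 473.7969, 209.3599],
       [  0.    ,   0.    ,   1.    ]]), 'pose': array([[ -0.9646,  -0.1751,   0.1974, 718.0135],
       [  0.2636,  -0.6757,   0.6884, 486.2273],
       [  0.0129,   0.7161,   0.6979, 792.4076],
       [  0.    ,   0.    ,   0.    ,   1.    ]])}
side {'K': array([[481.0049,   0.    , 286.6915],
       [  0.    , 481.0049, 206.9536],
       [  0.    ,   0.    ,   1.    ]]), 'pose': array([[   0.7809,   -0.552 ,    0.2925,  917.1403],
       [   0.6246,    0.6856,   -0.374 , -652.0079],
       [   0.0059,    0.4747,    0.8801, 1247.9698],
       [   0.    ,    0.    ,    0.    ,    1.    ]])}
{'K': array([[353.6402,   0.    , 282.5669],
       [  0.    , 353.6402, 206.5977],
       [  0.    ,   0.    ,   1.    ]]), 'hand_eye': array([[   0.0011,    0.9675,    0.2528,   68.5411],
       [   1.    ,   -0.0014,    0.001 ,    0.349 ],
       [   0.0013,    0.2528,   -0.9675, -161.524 ],
       [   0.    ,    0.    ,    0.    ,    1.    ]])} 0.1 [ 268.1931 -563.8077  221.6695] [-3.0627 -0.6909  0.0002] 86.91531767421411 18.700000000000003
```

View pics/scene0.png

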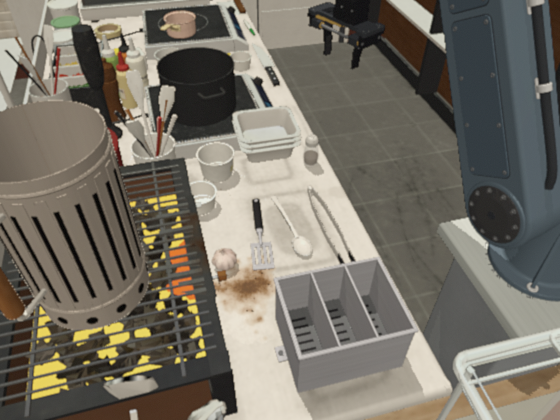

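View pics/side0.png

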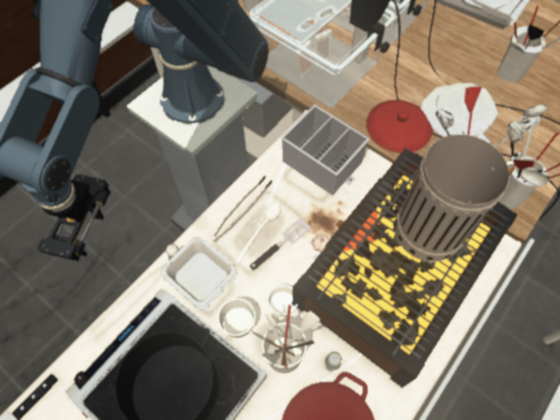

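The scene view shows tongs (310,190)-(350,260), spoon (275,197)-(305,250), turner (257,200)-(262,265), caddy at (345,320), garlic (225,260) and shaker (311,150). The side view shows the same layout from the other side. I'll crop both for finer pixel positions.

```bash
python3 - <<'E'
import cv2,numpy as np
a=cv2.imread("pics/scene0.png")[130:400,190:430]; b=cv2.imread("pics/side0.png")[90:290,160:390]
cv2.imwrite("pics/a.png",cv2.resize(a,None,fx=2.2,fy=2.2,interpolation=3))
cv2.imwrite("pics/b.png",cv2.resize(b,None,fx=3,fy=3,interpolation=3))
E
cat > h.py <<'E'
import numpy as np,cv2
from station import *
from scipy.spatial.transform import Rotation as R
np.set_printoptions(precision=4,suppress=True)
def ray(cal,uv,pose=None):
    K=cal["K"];P=cal["pose"] if pose is None else pose
    d=np.array([(uv[0]-K[0,2])/K[0,0],-(uv[1]-K[1,2])/K[1,1],-1.])
    return P[:3,3],P[:3,:3]@d
def onz(cal,uv,z,pose=None):
    o,d=ray(cal,uv,pose);return o+d*(z-o[2])/d[2]
def proj(cal,p,pose=None):
    P=cal["pose"] if pose is None else pose
    q=P[:3,:3].T@(np.asarray(p,float)-P[:3,3]);K=cal["K"]
    return np.array([K[0,2]-K[0,0]*q[0]/q[2],K[1,2]+K[1,1]*q[1]/q[2]])
def tri(rays):
    A=np.zeros((3,3));b=np.zeros(3)
    for o,d in rays:
        d=d/np.linalg.norm(d);M=np.eye(3)-np.outer(d,d);A+=M;b+=M@o
    return np.linalg.solve(A,b)
def wpose():
    T=np.eye(4);T[:3,:3]=R.from_rotvec(get_ee_rot()).as_matrix();T[:3,3]=get_eef_pos()
    return T@calibration("wrist")["hand_eye"]
E
```

```text
(no output)
```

View pics/a.png

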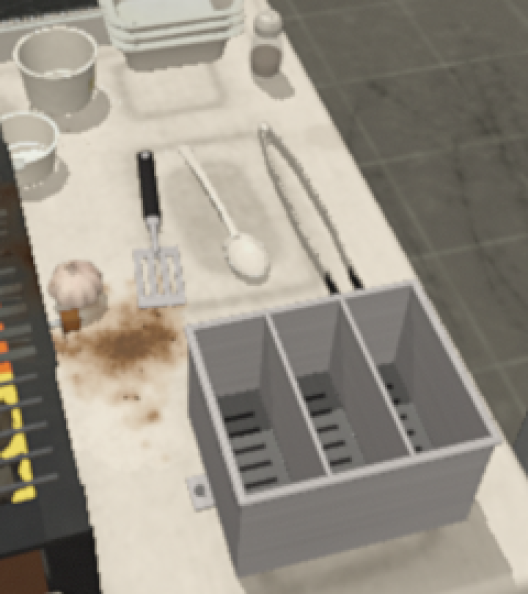

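View pics/b.png

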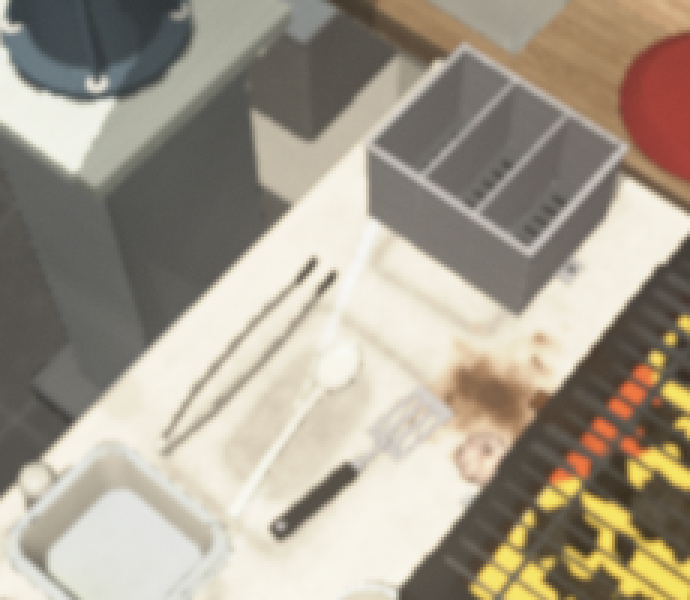

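In the crops: the spoon runs from (184,150) to (250,278), the turner from (146,153) to (162,305) and the tongs from (264,127) to about (345,292). The caddy rim corners are (189,328), (412,284), (497,440) and (243,505). All have matches in the side crop, so I'll triangulate.

```bash
cat > m.py <<'E'
from h import *
S=calibration("scene");D=calibration("side")
pts=dict(sp_end=((184,150),(234,516)),sp_head=((250,279),(350,346)),tu_end=((146,153),(279,530)),tu_head=((162,305),(432,400)),
to_end=((264,127),(163,448)),to_tipA=((333,290),(332,275)),to_tipB=((357,287),(312,260)),
c00=((412,284),(368,148)),c01=((497,440),(463,46)),c10=((189,328),(528,250)),c11=((243,505),(626,150)),
garlic=((78,285),(482,457)),shaker_top=((267,18),(38,470)))
for k,(a,b) in pts.items():
    a=np.array([190+a[0]/2.2,130+a[1]/2.2]);b=np.array([160+b[0]/3,90+b[1]/3])
    p=tri([ray(S,a),ray(D,b)])
    print(k,p,proj(S,p)-a,proj(D,p)-b,onz(S,a,8)[:2],onz(D,b,8)[:2])
E
python3 m.py
```

```text
sp_end [ 503.0102 -341.113    -3.2612] [-0.5357  0.2426] [-0.4001 -0.333 ] [ 504.5757 -329.9151] [ 508.2477 -343.9581]
sp_head [ 482.7909 -138.4059    4.7692] [ 2.0166 -0.9446] [1.2619 1.0502] [ 488.7508 -134.4147] [ 478.8244 -139.3455]
tu_end [ 549.1254 -329.7814   13.0856] [-0.6469  0.2816] [-0.4854 -0.3858] [ 546.283  -335.6866] [ 549.3816 -328.4773]
tu_head [ 576.5526 -132.0851   -0.7495] [ 0.6758 -0.2939] [0.4349 0.3195] [ 579.6729 -124.8623] [ 577.3376 -135.7007]
to_end [ 411.8907 -336.04     15.1016] [-0.6277  0.3071] [-0.4506 -0.4162] [ 407.2278 -344.2581] [ 410.8481 -334.3718]
to_tipA [418.4352 -92.8086  18.8398] [ 0.2501 -0.1191] [0.1432 0.1327] [ 414.87   -100.7499] [413.4033 -87.787 ]
to_tipB [392.8072 -91.6298  17.8414] [ 0.8674 -0.4197] [0.4905 0.4681] [390.9043 -98.3561] [386.385  -86.7997]
c00 [393.0468  -6.2742 119.3533] [-0.7115  0.345 ] [-0.3476 -0.3639] [337.4125 -88.2568] [343.0859  57.024 ]
c01 [391.8297 148.687  122.636 ] [ 0.2395 -0.1106] [0.0964 0.1033] [336.5497  91.015 ] [337.8047 230.4017]
c10 [584.2947  -6.6189 123.8537] [ 0.2597 -0.1143] [0.1445 0.1077] [561.7151 -91.8768] [549.4209  59.9341]
c11 [587.7064 148.2488 118.2636] [-0.7086  0.3187] [-0.3353 -0.2405] [564.9871  92.7044] [556.9072 226.2461]
garlic [ 653.493  -158.7309   20.9305] [ 0.1064 -0.043 ] [0.0715 0.0476] [ 652.6525 -169.4813] [ 650.4698 -153.5415]
shaker_top [ 375.6552 -438.9462   88.1902] [ 0.856  -0.4595] [0.6736 0.6492] [ 339.6795 -542.804 ] [ 335.3419 -423.9902]
```

```bash
cat >> h.py <<'E'
def ori(t,yaw=0,flip=1):
    # tilt t of utensil below horizontal, head direction toward +y (rotated by yaw about z); tool x = -head dir (flip=1)
    x=-flip*np.array([0,np.cos(t),-np.sin(t)]);z=np.array([0,-np.sin(t),-np.cos(t)])
    return (R.from_euler('z',yaw)*R.from_matrix(np.c_[x,np.cross(z,x),z])).as_rotvec()
E
python3 - <<'E'
from h import *
for f in (1,-1):
    for p,t in [((490,-200,250),0),((500,-313,3),0),((560,-300,3),0),((412,-298,3),0),((490,-20,280),.87),((490,-20,160),.87),((425,-30,330),.87),((425,-30,190),.87),((553,-20,160),.87),((553,-20,160),.7)]:
        q=inverse_kinematics(np.array(p,float),ori(t,0,f));print(f,p,t,q if q is None else np.array(q))
for i,p in enumerate([(490,-200,260),(490,10,300)]):
    move_ptp(np.array(p,float),ori(0,0,1)) 
    sleep(.2);P=wpose();np.save(f"w{i+1}.npy",P);cv2.imwrite(f"pics/w{i+1}.png",camera("wrist"))
print(get_clock(),get_eef_pos())
E
```

```text
1 (490, -200, 250) 0 [-0.5988  0.365   1.6391 -0.      1.1375  2.5428]
1 (500, -313, 3) 0 [-0.7486  0.7984  1.6615 -0.      0.6816  2.393 ]
1 (560, -300, 3) 0 [-0.6674  0.8337  1.5396 -0.      0.7683  2.4742]
1 (412, -298, 3) 0 [-0.8463  0.7486  1.872  -0.      0.521   2.2953]
1 (490, -20, 280) 0.87 [ 0.2017  0.4762  1.7121 -0.8837  1.3196 -2.5404]
1 (490, -20, 160) 0.87 [ 0.2017  0.6733  1.792  -0.9611  1.1515 -2.3068]
1 (425, -30, 330) 0.87 [ 0.2087  0.3232  1.8078 -0.8703  1.3608 -2.5818]
1 (425, -30, 190) 0.87 [ 0.2087  0.5686  1.9358 -0.9714  1.1329 -2.2688]
1 (553, -20, 160) 0.87 [ 0.18    0.7211  1.6413 -0.9389  1.1997 -2.4066]
1 (553, -20, 160) 0.7 [ 0.117   0.6521  1.6567 -0.804   1.0941 -2.5446]
-1 (490, -200, 250) 0 [-0.5988  0.365   1.6391 -0.      1.1375 -0.5988]
-1 (500, -313, 3) 0 [-0.7486  0.7984  1.6615 -0.      0.6816 -0.7486]
-1 (560, -300, 3) 0 [-0.6674  0.8337  1.5396 -0.      0.7683 -0.6674]
-1 (412, -298, 3) 0 [-0.8463  0.7486  1.872  -0.      0.521  -0.8463]
-1 (490, -20, 280) 0.87 [ 0.2017  0.4762  1.7121 -0.8837  1.3196  0.6012]
-1 (490, -20, 160) 0.87 [ 0.2017  0.6733  1.792  -0.9611  1.1515  0.8348]
-1 (425, -30, 330) 0.87 [ 0.2087  0.3232  1.8078 -0.8703  1.3608  0.5598]
-1 (425, -30, 190) 0.87 [ 0.2087  0.5686  1.9358 -0.9714  1.1329  0.8728]
-1 (553, -20, 160) 0.87 [ 0.18    0.7211  1.6413 -0.9389  1.1997  0.735 ]
-1 (553, -20, 160) 0.7 [ 0.117   0.6521  1.6567 -0.804   1.0941  0.597 ]Traceback (most recent call last):
  File "<stdin>", line 6, in <module>
station.IKError: the arm cannot take that pose within its joint ranges
```

```bash
python3 - <<'E'
from h import *
print(get_clock(),get_eef_pos())
for i,p in enumerate([(490,-260,240),(490,-120,300),(490,90,320)]):
    move_ptp(np.array(p,float),ori(0,0,-1)) 
    sleep(.2);P=wpose();np.save(f"w{i+1}.npy",P);cv2.imwrite(f"pics/w{i+1}.png",camera("wrist"))
    print(get_clock(),get_eef_pos())
def g(i):return cv2.imread(f"pics/w{i}.png")
cv2.imwrite("pics/w12.png",cv2.resize(np.hstack([g(1),g(2)])[:, :],(800,300),interpolation=cv2.INTER_AREA))
E
```

```text
2.7167 [ 489.9451 -200.2698  259.9361]
5.6917 [ 489.9954 -259.9931  240.0242]
6.6 [ 489.8992 -121.3288  299.1151]
7.7 [490.303   88.6776 319.7925]
```

View pics/w1.png

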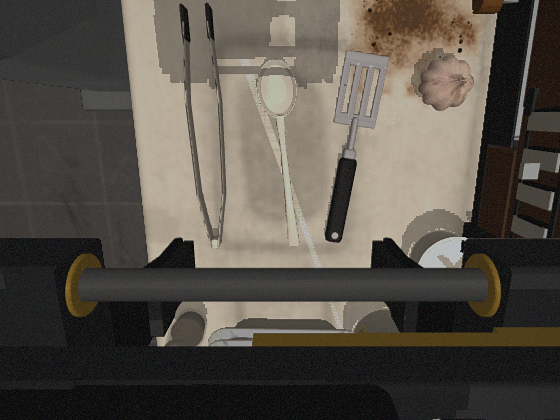

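View pics/w2.png

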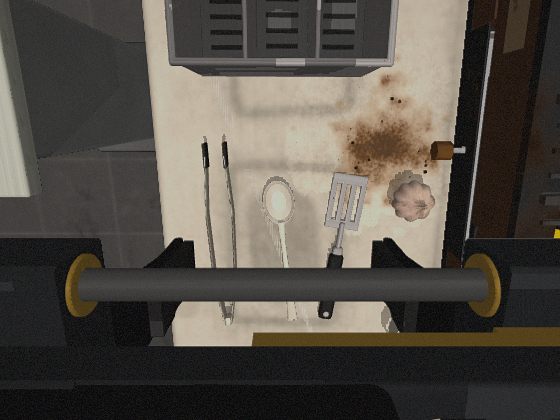

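View pics/w3.png

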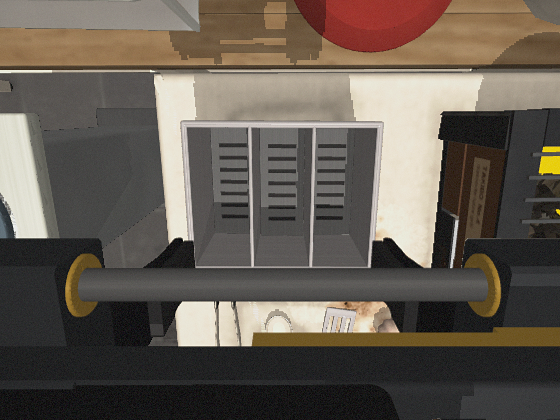

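The wrist views show the tongs from (215,244) to the tips at about (197,8), the spoon from (293,243) to (275,60) and the turner from (333,238) to (367,54). View 3 shows the caddy's rear corners at (182,122) and (382,123). The wide gripper body lies along the closing axis. I'll triangulate from the wrist views.

```bash
python3 - <<'E'
from h import *
W=calibration("wrist");P=[np.load(f"w{i}.npy") for i in(1,2,3)]
pts=dict(sp_end=((293,244),(292,318),9),sp_head=((275,60),(277,177),4),tu_end=((333,240),(325,318),7),tu_head=((367,54),(351,175),1.5),
to_end=((215,246),(228,323),11),to_tipA=((185,6),(204,138),11),to_tipB=((210,6),(225,136),11))
for k,(a,b,z) in pts.items():
    print(k,tri([ray(W,a,P[0]),ray(W,b,P[1])]),onz(W,a,z,P[0])[:2],onz(W,b,z,P[1])[:2])
for uv in((182,122),(382,123),(251,125),(313,126),(254,267),(313,267)):print(uv,onz(W,uv,124,P[2])[:2])
for uv in((169,66),(396,66)):print(uv,onz(W,uv,124,P[1])[:2])
# floor slots in each bay: back-edge first slot
E
```

```text
sp_end [ 502.8239 -344.2733   -4.3051] [ 502.2054 -339.2567] [ 502.6431 -335.944 ]
sp_head [ 481.6172 -134.244    -9.8332] [ 481.7392 -136.1677] [ 482.0114 -131.8527]
tu_end [ 548.7709 -332.0674   15.0626] [ 549.5057 -334.9359] [ 550.3309 -337.2058]
tu_head [ 578.7902 -129.7629    0.9758] [ 578.3929 -129.8289] [ 578.9681 -129.708 ]
to_end [ 411.7873 -338.656    17.3705] [ 410.493 -341.098] [ 410.6667 -342.7614]
to_tipA [387.5785 -82.332   -7.1746] [392.6136 -87.1708] [391.0605 -81.2392]
to_tipB [413.0236 -80.2989 -14.596 ] [417.4682 -87.1417] [417.4377 -78.8058]
(182, 122) [391.3377 149.9775]
(382, 123) [587.9431 148.7491]
(251, 125) [459.0794 147.01  ]
(313, 126) [520.1531 145.9651]
(254, 267) [458.7406  -4.2411]
(313, 267) [523.2085  -4.3251]
(169, 66) [388.2944 -10.9648]
(396, 66) [590.6147 -11.1966]
```

```bash
cat >> h.py <<'E'
# head xy, end xy, s(head->grasp), tcp->head along tool z, bay x, head y, pick opening
U=dict(spoon=((482,-135),(502.5,-338.5),179,-1,489.5,105,45),
 turner=((578.5,-130),(549.5,-334),178,1.5,553.5,105,50),
 tongs=((404,-88),(411,-340),214,-8,425.5,110,65))
T=np.radians(50)
def tcp_for(n,head,t=T):
    s,hz=U[n][2:4];return np.asarray(head,float)-R.from_rotvec(ori(t,0,-1)).apply([s,0,hz])
def pick(n,zt=3,grip=45):
    h,e,s,hz,bx,hy,op=U[n];h=np.array(h,float);d=h-np.array(e);d/=np.linalg.norm(d)
    yaw=np.arctan2(-d[0],d[1]);g=h-d*s;o=ori(0,yaw,-1)
    gripper_to(op)
    move_ptp(np.array([*g,90]),o);line_to(np.array([*g,zt]),rate=120)
    gripper_to(0,grip);sleep(.1)
    print(n,"w",get_gripper_width(),"f",get_grip_force(),get_eef_pos())
    line_to(np.array([*g,260]),rate=250)
    move_ptp(tcp_for(n,(bx,hy,165)),ori(T,0,-1));sleep(.3)
    f=np.array([get_wrist_force() for _ in range(5)]);print("F",f.mean(0),f.std(0),"w",get_gripper_width(),"clock",get_clock())
E
python3 - <<'E'
from h import *
pick("spoon")
np.save("w4.npy",wpose())
for n in("scene","side","wrist"):cv2.imwrite(f"pics/s_{n}.png",camera(n))
a=cv2.imread("pics/s_scene.png")[130:400,190:430];b=cv2.imread("pics/s_side.png")[40:240,200:400];
cv2.imwrite("pics/s_all.png",np.hstack([cv2.resize(a,(400,450)),cv2.resize(b,(400,450))]))
E
```

```text
spoon w 10.381096978614124 f 43.162168494891375 [ 499.9361 -313.1513    3.0186]
F [-0.1523  0.4071 -0.8136] [0. 0. 0.] w 10.489860102338143 clock 14.7833
```

View pics/s_all.png

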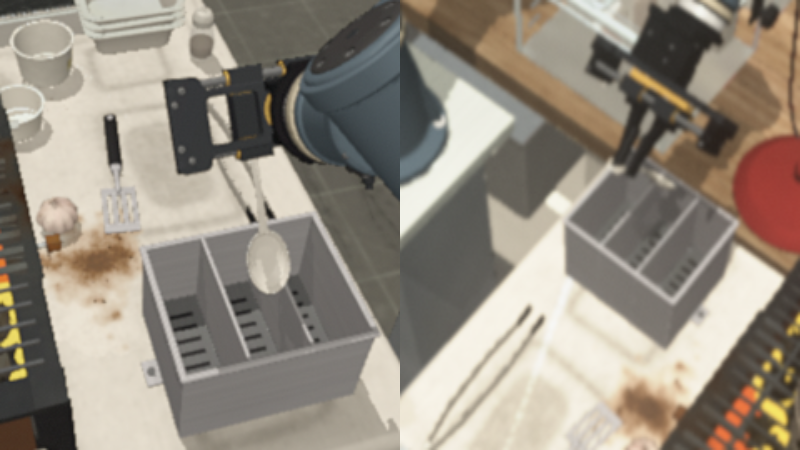

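Spoon held, bowl tip at about scene pixel (351,305) above the middle bay. I'll check that against the expected projection, then descend with force feedback.

```bash
cat >> h.py <<'E'
def fz(n=4):
    v=[]
    for _ in range(n): sleep(.02);v.append(get_wrist_force()[2])
    return np.mean(v),np.std(v)
def lower(n,z0=58,zmin=10,thr=1.0):
    bx,hy=U[n][4:6]
    line_to(tcp_for(n,(bx,hy,z0)),rate=120);sleep(.3)
    b,sd=fz(8);print("base",b,sd);z=z0;f=0;log=[]
    while z>zmin:
        z-=1;line_to(tcp_for(n,(bx,hy,z)),rate=25)
        f=fz()[0]-b;log.append((z,round(float(f),2)))
        if f>thr:break
    sleep(.15);print(log[-14:],"final",fz(8)[0]-b,"grip",get_grip_force(),"F",get_wrist_force(),"clock",get_clock())
    return f>thr
E
python3 - <<'E'
from h import *
print(proj(calibration("scene"),(489.5,105,165)))
print(lower("spoon"))
E
```

```text
[352.6875 305.7499]
base -0.664100493760695 0.5801365966616453
[(33, 0.16), (32, -0.04), (31, 0.27), (30, 0.18), (29, 0.02), (28, 0.51), (27, 0.51), (26, 0.57), (25, 0.32), (24, 0.32), (23, 0.62), (22, 0.82), (21, 0.95), (20, 1.41)] final 1.4987764927683405 grip 43.081824791078134 F [-0.0094 -0.9254  0.601 ] clock 28.725
True
```

```bash
cat >> h.py <<'E'
def release(op):
    gripper_to(op);p=np.array(get_eef_pos());z=R.from_rotvec(get_ee_rot()).as_matrix()[:,2]
    line_to(p-z*90,rate=250);p=np.array(get_eef_pos())
    p[2]=max(p[2],300);line_to(p,rate=300)
    print("rel",get_clock())
def lower2(n,z0=46,thr=0.9,zmin=8):
    bx,hy=U[n][4:6]
    line_to(tcp_for(n,(bx,hy,z0+14)),rate=220);sleep(.15);b,sd=fz(10)
    line_to(tcp_for(n,(bx,hy,z0)),rate=60);z=z0;log=[];f=fz(5)[0]-b;hit=f>thr
    while z>zmin and not hit:
        log.append((z,round(float(f),2)))
        z-=2;line_to(tcp_for(n,(bx,hy,z)),rate=40);f=fz(5)[0]-b
        hit=f>thr and fz(5)[0]-b>thr*.8
    sleep(.1);ff=fz(5)[0]-b
    print(b,sd,log,z,f,"final",ff,"grip",get_grip_force(),"clock",get_clock());return hit
E
python3 - <<'E'
from h import *
release(30)
cv2.imwrite("pics/s_rel.png",camera("scene"))
pick("turner")
for n in("scene","side"):cv2.imwrite(f"pics/t_{n}.png",camera(n))
a=cv2.imread("pics/t_scene.png")[130:400,190:430];b=cv2.imread("pics/s_rel.png")[130:400,190:430]
cv2.imwrite("pics/t_all.png",np.hstack([cv2.resize(a,(400,450)),cv2.resize(b,(400,450))]))
print(proj(calibration("scene"),(553.5,105,165)))
E
```

```text
rel 30.3417
turner w 19.890989944032377 f 44.999876618385315 [ 553.5236 -306.3429    3.2263]
F [-0.2433 -0.7189 -1.4855] [0. 0. 0.] w 19.474980428877583 clock 36.95
[314.0006 314.6566]
```

View pics/t_all.png

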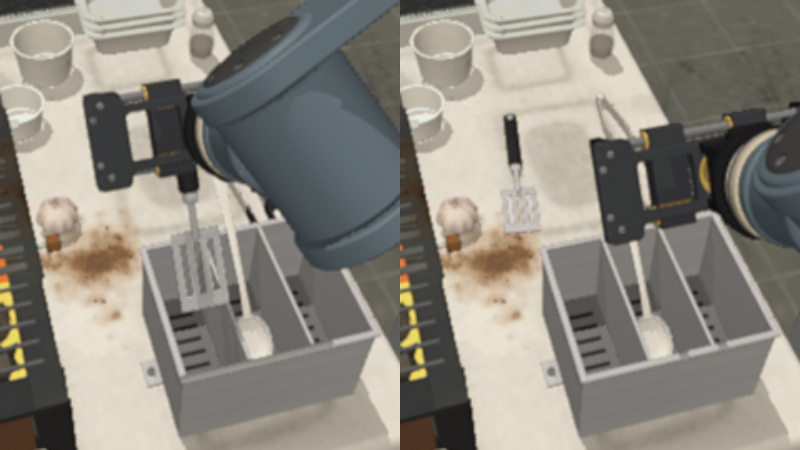

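The spoon leans properly in the middle bay. The turner's edge is at scene pixel (312,313), as predicted, so I'll lower it.

```bash
python3 - <<'E'
from h import *
print(lower2("turner"))
E
```

```text
-1.1110104405941907 0.4050061440878583 [(46, -0.07), (44, -0.24), (42, 0.04), (40, -0.05), (38, -0.19), (36, 0.18), (34, -0.06), (32, -0.26), (30, -0.13), (28, 0.02), (26, 0.38), (24, 0.47)] 22 1.8532824080928396 final 1.308568968948122 grip 44.99871253967285 clock 42.725
True
```

```bash
python3 - <<'E'
from h import *
release(32)
pick("tongs")
for n in("scene","side"):cv2.imwrite(f"pics/g_{n}.png",camera(n))
a=cv2.imread("pics/g_scene.png")[130:400,190:430];b=cv2.imread("pics/g_side.png")[40:240,200:400]
cv2.imwrite("pics/g_all.png",np.hstack([cv2.resize(a,(400,450)),cv2.resize(b,(400,450))]))
print(proj(calibration("scene"),(425.5,110,165)))
E
```

```text
rel 44.225
tongs w 23.79198849171405 f 44.370181887061335 [ 409.9701 -301.9112    3.0305]
F [ 0.1602  0.0274 -0.3784] [0. 0. 0.] w 23.648106742236322 clock 51.275
[391.4069 299.6617]
```

View pics/g_all.png

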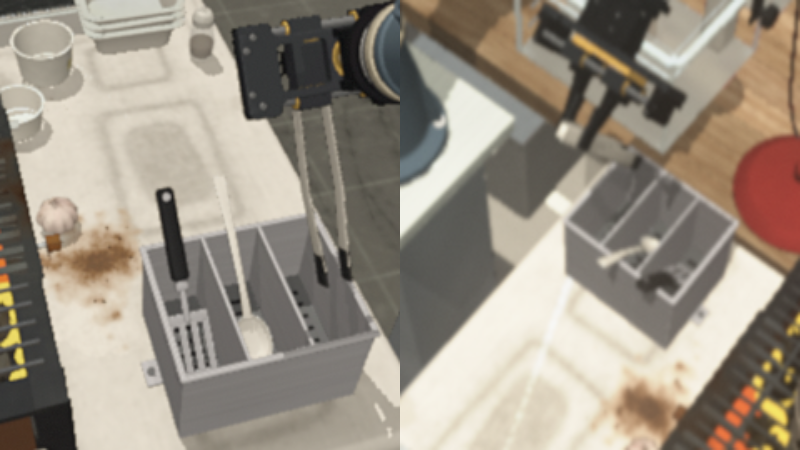

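Turner and spoon both lean over the rim. The tongs tips are centred at scene pixel (391,299), as predicted, so I'll lower them.

```bash
python3 - <<'E'
from h import *
ok=lower2("tongs")
if ok:
    release(42);sleep(.3)
    b=cv2.resize(camera("scene")[130:400,190:430],(480,540));cv2.imwrite("pics/end.png",b);print(get_clock())
E
```

```text
-1.09317284579839 0.5415483946009644 [(46, 0.36), (44, 0.51), (42, 0.35), (40, 0.38), (38, -0.22), (36, 0.26), (34, 0.24), (32, 0.08), (30, -0.1), (28, 0.22), (26, 0.46)] 24 0.9980453903400476 final 1.3570810465349925 grip 44.4181921397103 clock 56.7167
rel 58.225
58.575
```

View pics/end.png

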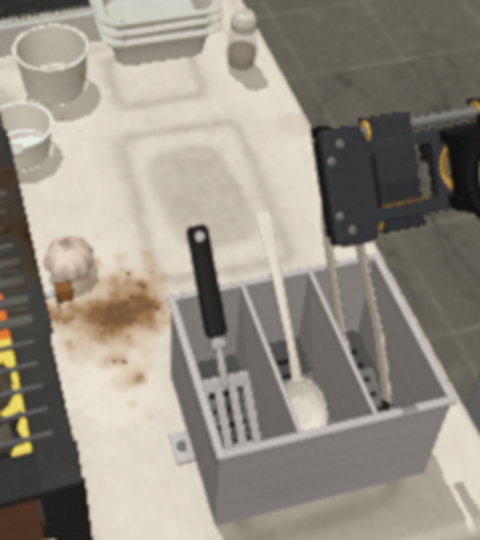

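All three utensils lean in their own bays, with the tongs at (360,340) in the right one, and the gripper has retreated. Handing in.

```bash
python3 -c "
from station import *
print(get_wrist_force(),get_gripper_width(),sign_off())"
```

```text
the job is handed in; nothing more can be done
[ 0.7238025   0.64160148 -0.84212244] 41.91140210890552 None
```

The spoon, turner and tongs each stand in their own bay, each lowered until the wrist force showed contact with the floor before release, and I handed the job in at about 59 s; the sign-off gave no verdict.

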